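# Lock the vial carrier with its sprung stop clip

## Task

Take the white stop clip by its tab and push it straight down over the bare part of the feeder's steel guide bar, well clear of the vial carrier, until its arms snap round the bar; the bar floats on springs and must not be driven down to its bottom stops, so push gently and stop pushing as soon as the clip has snapped home. Then slide the clip along the bar until it rests against the carrier without shoving the carrier along, and let go, leaving the clip with its tab upright and the bottles and the dish where they are.

Things in the scene. Friction and masses are not known exactly. Their poses are not given: they have to be found in the camera images.
- feeder: The sample feeder, fixed to the bench: a grey base plate 100 mm (x) by 370 mm (y) by 14 mm, with a spring post near each end (y = +-160 mm) that carries the guide bar. Origin: centre of the plate's underside, on the bench; y runs along the bar towards the carrier's end, z up.
- bar_mid (a point): Middle of the axis of the round steel guide bar (diameter 24 mm), 85 mm above the bench with the springs at rest; its y axis runs along the bar, towards the carrier. The ends are held in grey blocks 34 x 26 x 36 mm at y = +-160 mm: the bar is bare from y = -145 mm up to the carrier.
- bar (a joint): How far the whole bar (with the carrier) is pressed down on its spring posts: 0 at rest, 0.022 m at the bottom stops. It starts to yield at about 1.5 N and then takes about 0.9 N per mm. More than 0.0205 m (about 20 N) counts as driven down to the stops; once the clip is home, more than 0.013 m counts as pushing on.
- carrier_face (a point): On the bar's axis, centre of the flat -y face of the aluminium vial carrier: a block 56 x 50 (y) x 36 mm round the bar, with four blue-capped vials up to 51 mm above the axis. Axes as the bar's; the carrier extends 50 mm to +y from here. It slides on the bar with about 7 N friction (stays put if pushed less) and stands anywhere in a 45 mm range.
- clip: The loose white plastic stop clip, about 42 g, standing on its two feet on the bench. Origin: centre of its round seat, on the bar's axis when home, 16 mm above the bench as it stands. y: the direction of the bar (30 mm long, same both ways round), z up. A crown plate 48 (x) x 30 x 6 mm spans z = 12 to 18 mm. Once home it slides along the bar at under 3 N.
- clip_tab (a point): Top of the clip's grip tab, 46 mm above the clip's origin. The tab, 12 mm (x) by 28 mm (y), stands on the crown plate from z = 18 to 46 mm and is pinched across x; fingertips reaching down to the crown can bear on it.
- clip_lips (a point): Point 6 mm below the clip's origin, midway between the lips of its two sprung arms (gap 20 mm; flared feet 37 mm apart down to z = -16 mm). The lips meet the bar with the clip 13 mm too high; the push rises to 12 to 16 N (it varies) while the bar sinks 12 to 16 mm, so the clip must go lower than the bar's rest height; then the push drops by about half: snapped.
- bottle_a: Bystander: amber jar with blue cap, 48 mm across, 85 mm tall; origin at the centre of its underside.
- bottle_b: Bystander: another such jar.
- dish: Bystander: small steel cup, 64 mm across, 30 mm tall; origin at the centre of its underside.
There are look-alikes about, which are no part of the job. Leave any blue or purple look-alike of the clip alone.

How it is judged:
By the outcome, as a careful person would: the job done as asked, in the order asked, and still so for the second after the job is handed in, with the robot touching nothing.
It also fails if it takes over 67 s, if anything falls off the work surface, if the arm or the gripper's body presses on something with over 40 N, if the wrist force passes 120 N, or if a joint passes its speed limit or range.

## Robot

A 6-joint arm with a two-finger parallel gripper is mounted at the origin on the work surface. World frame = base frame: x ahead of the robot, y to its left, z up, the work surface at z = 0. Lengths are in m, angles in rad, forces in N, time in s.
With the tool pointing down it reaches from about 0.35 to 0.85 m from the base axis. Payload 8.1 kg.
Tool frame: the origin (TCP) lies at the very end of the fingers, on their centre line; the grasp point (between the pads) lies 19 mm behind it; z points along the fingers, y is the line along which they close (so a half turn about z gives the same grasp; the last joint's range is limited). The gripper opens to 93 mm and grips with 3 to 60 N. Pads are 15 mm wide; open, the fingers measure 128 mm over their backs; the gripper's body (75 mm by 188 mm) begins 65 mm behind the grasp point.
Start: joints at [-1.283, 0.13, 1.488, -0, 1.523, -0.085], TCP at [0.219, -0.559, 0.219] pointing down, gripper open.
Joint ranges: [-2.96, 2.96], [-0.89, 2.26], [0.02, 2.5], [-1.34, 4.48], [0, 2.73], [-2.66, 2.66]. Speed limits (rad/s): [2.39, 2.39, 2.79, 3.14, 3.14, 3.14].

## Interface

Orientations are given as a rotation vector (axis times angle).
In Python, from plant import monitor, eyes, ticket gives the robot as it stands.
- The arm moves only by the tool arm_command, never from a script. Its argument "deltas" is a list that holds one entry, the list of rows, each a list of 6 numbers: the shift along the world's x, y, z in cm, then the turn, a rotation vector about the world's x, y, z in degrees. In form: [[[tx, ty, tz, rx, ry, rz], ...]]. A call has 1 to 12 rows; each row shifts and turns the commanded pose from where the row before left it; what a row does not reach is not made up. A row lasts 1/12 s, in which the tool goes at most 41.7 mm and 7.16 degrees, less where a joint would pass 70% of its speed; a pose out of reach is approached as far as the arm can. A call is refused whole if a number of a shift passes 4.17 or a number of a turn 7.16, either way. A call with a gripper value outside its range is refused whole. "gripper" is the opening, from -1 (shut) to 1 (fully open), set as the call begins (left out, the last holds). The fingers move at their own pace and stop on an object; "squeeze" is the grip in N (left out, the last holds). Time passes only in rows, so rows that do not move let the fingers close. It gives the time, the measured TCP pose, the force, the opening and the grip force at its end, in the units of the state.
- monitor.read_state(): the state, without advancing time (a new reading comes with each control period).
- eyes.read_camera(name): name is "side" or "top" or "wrist"; returns the picture (384x512x3 uint8, blue, green, red); there is no depth.
- eyes.camera_model(name): a dict with "fx", "fy", "cx", "cy" (pixels), "rvec" (rotation vector, rad) and "tvec" (3), from world to camera coordinates, as OpenCV has them. Camera axes: x right, y down, z forward; pixel columns grow to the right and rows downward; lengths in m; the calibration is good to about 2 mm. A picture is of the moment at which its call begins: read the wrist's pose just before it. camera_model takes no time and is no camera call; for the wrist camera it gives the pose at the moment of the call.
- ticket.close_job(): hands the job in; it is judged then, once.
The state is a dict: "t": time; "q": joint angles; "dq": joint speeds; "joint_torque": joint torques, N m; "tool_pos": TCP position; "orientation": TCP orientation; "force": force on the tool from outside, world axes, zero at the start; "wrist_torque": the same for the moment, N m; "opening": finger opening in m; "gripper_force": force on a finger pad.
Only numpy, scipy, OpenCV 4.12 (cv2) and the standard library are available. Lean on these libraries where they do the work, as an engineer would, in place of code of your own. Each camera call takes 0.05 s, during which the arm holds its last target. There are 200 camera calls.

## Working session

There is one attempt and no reset: what is moved stays moved. The work goes in short steps, Python scripts to look and compute and a tool call to move; the robot and the scene stay as the last step left them, time stands still between calls to the robot, and variables do not carry over. Pictures are saved under pics/ and viewed, at most 10 in all, crops included, and the job is handed in when it is done.

Besides the shell and the picture viewer there is one more tool, called after "Emit:" as name(argument=value, ...) on one line, values as JSON. arm_command: Moves the arm, as the interface text tells. Its arguments: {"type":"object","properties":{"deltas":{"type":"array"},"gripper":{"type":"number"},"squeeze":{"type":"number"}},"required":["deltas"]}

```bash
mkdir -p pics; ls; cat > h.py <<'E'
import numpy as np, cv2
from plant import monitor, eyes, ticket
def cam(n):
    m=eyes.camera_model(n); R=cv2.Rodrigues(np.array(m['rvec'],float))[0]
    K=np.array([[m['fx'],0,m['cx']],[0,m['fy'],m['cy']],[0,0,1]]); return K,R,np.array(m['tvec'],float).ravel()
def ray(c,p):
    K,R,t=c; d=R.T@np.linalg.inv(K)@np.array([p[0],p[1],1.]); return -R.T@t,d
def onz(c,p,z):
    o,d=ray(c,p); return o+d*(z-o[2])/d[2]
def proj(c,P):
    K,R,t=c; q=K@(R@np.array(P,float)+t); return q[:2]/q[2]
def tri(c1,p1,c2,p2):
    A=[];b=[]
    for c,p in((c1,p1),(c2,p2)):
        o,d=ray(c,p); d=d/np.linalg.norm(d); M=np.eye(3)-np.outer(d,d); A.append(M); b.append(M@o)
    return np.linalg.lstsq(np.vstack(A),np.hstack(b),rcond=None)[0]
E
python3 - <<'E'
from h import *
a=eyes.read_camera('top');b=eyes.read_camera('side')
cv2.imwrite('pics/t0.png',a);cv2.imwrite('pics/s0.png',b)
for n in('top','side'):
    c=cam(n);print(n,-c[1].T@c[2],c[1][2],c[0][0,0])
print(monitor.read_state())
E
```

```text
pics
top [0.42020086 0.04198187 1.545203  ] [ 0.10689477 -0.0103772  -0.99421618] 452.70032417350325
side [ 0.39570129 -1.08714227  0.87916896] [ 0.12807774  0.80797797 -0.57512407] 445.40029900364874
{'t': 0.1, 'q': array([-1.28337382e+00,  1.31085036e-01,  1.48916329e+00, -8.78841135e-07,
        1.52302950e+00, -8.53959579e-02]), 'dq': array([ 8.38655665e-04, -1.59456704e-03, -3.31222366e-03,  1.14015765e-03,
       -1.62992817e-05, -1.11168478e-03]), 'joint_torque': array([ 3.07627251e-04, -5.61344433e+01, -4.93095481e+01,  7.69657572e-02,
        2.92008987e-02, -6.28978478e-05]), 'tool_pos': array([ 0.21841923, -0.55827119,  0.21769662]), 'orientation': array([-3.08552039e+00, -5.81925557e-01,  2.68161971e-04]), 'force': array([0.40721992, 0.02330335, 0.40758069]), 'wrist_torque': array([-0.02038163,  0.02771237, -0.00482139]), 'gripper_force': 0.0, 'opening': 0.0928371693601993}
```

View pics/t0.png

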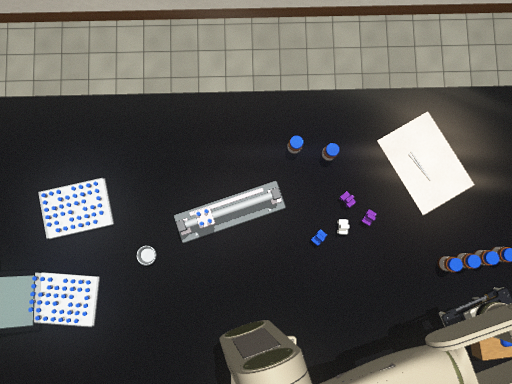

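View pics/s0.png

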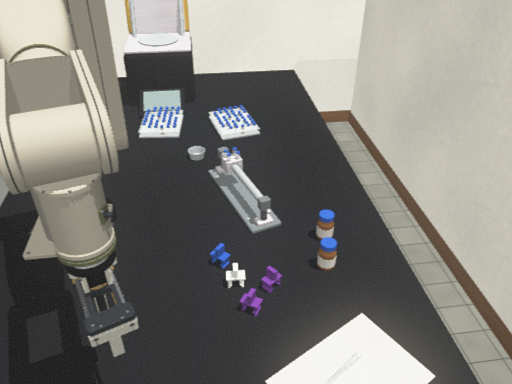

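Candidates for the clip: white at top (343,227) / side (235,275); blue at top (319,237) / side (220,256); purple at top (348,199), (369,217) / side (271,279), (252,301). By the description I choose the white one. The feeder runs from top (180,225) at the carrier end to (280,195). The jars are at (296,144) and (331,151), and the dish is at (147,255). Next is a close crop.

```bash
python3 - <<'E'
from h import *
a=cv2.imread('pics/t0.png');b=cv2.imread('pics/s0.png')
r=lambda im,x,y,w,h,s:cv2.resize(im[y:y+h,x:x+w],(w*s,h*s),interpolation=cv2.INTER_CUBIC)
A=r(a,170,175,125,72,6);  # 750x432
B=np.hstack([r(a,325,210,36,32,5)[:160],r(b,217,258,38,32,5)[:160],r(b,200,140,85,32,4)[:128].repeat(1,0) if 0 else np.zeros((160,380,3),np.uint8)])[:, :750]
cv2.imwrite('pics/c1.png',np.vstack([A,B]))
cv2.imwrite('pics/c2.png',r(b,200,140,85,95,6))
ct,cs=cam('top'),cam('side')
for im,c,n,box in((a,ct,'top',(325,210,40,35)),(b,cs,'side',(215,255,40,40))):
    x,y,w,h=box; m=(im[y:y+h,x:x+w].min(2)>110).astype(np.uint8)
    q=np.argwhere(m)[:,::-1]+[x,y]; print(n,len(q),q.mean(0),q.min(0),q.max(0),cv2.minAreaRect(q.astype(np.float32)))
    print(onz(c,q.mean(0),.034))
# blobs: jars/dish
for p,z in(((296,142),.085),((332,150),.085),((147,255),.03),((319,237),.02),((348,199),.02),((369,217),.02)): print(p,onz(ct,p,z).round(3))
E
```

```text
top 151 [343.18543046 226.31125828] [337 219] [349 234] ((343.2769470214844, 226.28465270996094), (11.535228729248047, 15.13223648071289), 7.125016689300537)
[ 0.46250009 -0.27933002  0.034     ]
side 299 [235.30434783 275.09364548] [226 262] [245 287] ((235.5, 274.5), (25.0, 19.0), 90.0)
[ 0.46506822 -0.27983836  0.034     ]
(296, 142) [ 0.741 -0.126  0.085]
(332, 150) [ 0.712 -0.244  0.085]
(147, 255) [0.384 0.375 0.03 ]
(319, 237) [ 0.429 -0.199  0.02 ]
(348, 199) [ 0.555 -0.303  0.02 ]
(369, 217) [ 0.492 -0.371  0.02 ]
```

View pics/c1.png

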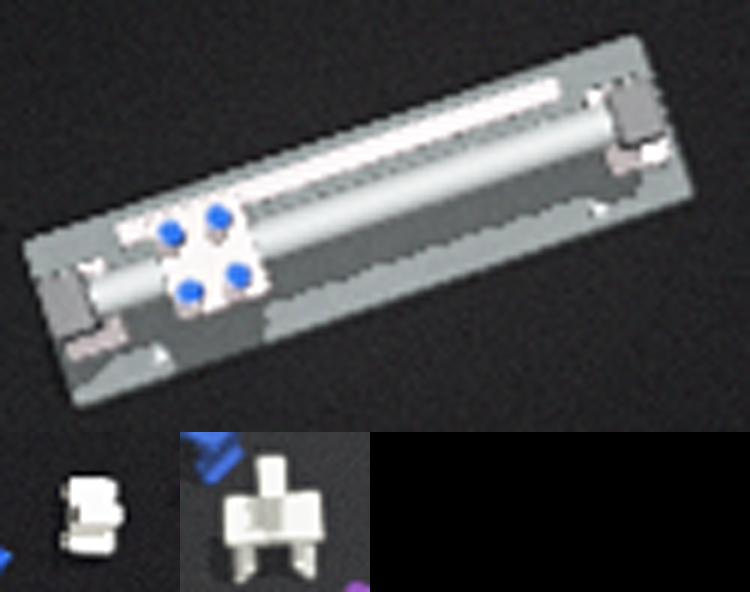

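View pics/c2.png

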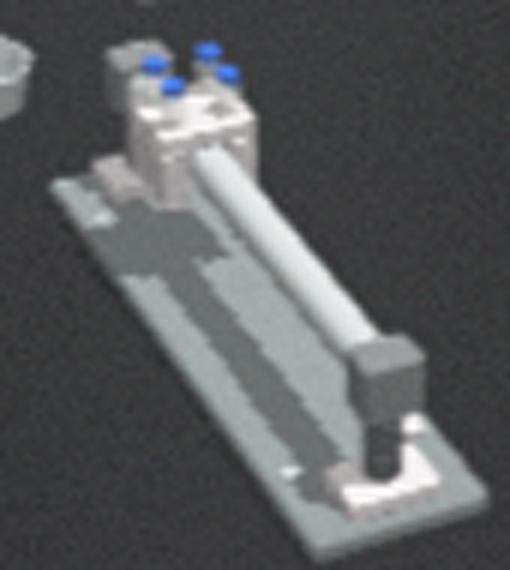

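The crop confirms the white clip: tab up, standing on two feet, its long crown side roughly along world x. The carrier is at the +y end of the feeder, with bare bar towards -y. Next I compute poses.

```bash
python3 - <<'E'
from h import *
ct,cs=cam('top'),cam('side')
f=lambda x,y:(170+x/6-.4,175+y/6-.4)
g=lambda x,y:(200+x/6-.4,140+y/6-.4)
P=[onz(ct,f(*p),.014) for p in((25,243),(638,36),(692,196),(78,405))]
C=np.mean(P,0);print('plate',np.round(P,3),C)
d=(P[0]+P[3]-P[1]-P[2])[:2];print('yaw y',np.degrees(np.arctan2(d[1],d[0])),np.linalg.norm(d)/2, np.linalg.norm((P[0]+P[1]-P[2]-P[3])[:2])/2)
Q=[onz(cs,g(*p),.014) for p in((52,185),(318,560),(490,495))];print('side',np.round(Q,3))
B=[onz(ct,f(*p),.103) for p in((636,110),(68,302))];print('blocks',np.round(B,3),np.mean(B,0))
d=B[1]-B[0];print(np.degrees(np.arctan2(d[1],d[0])),np.linalg.norm(d))
# carrier face top edge z=.103
for p in((243,203),(268,288)): print('cface',onz(ct,f(*p),.103).round(4))
for p in((135,118),(183,152),): print('cface side',onz(cs,g(*p),.103).round(4))
# bar top silhouettes centre at crop
for p in((590,130),(300,232)): print('bar',onz(ct,f(*p),.089).round(4))
# tab top: top pic crop (325,210) /5 ; side crop (217,258)
t=tri(ct,(325+102/5-.4,210+83/5-.4),cs,(217+91/5-.4,258+27/5-.4));print('tab',t)
print(onz(ct,(325+102/5,210+83/5),.062),onz(cs,(217+91/5,258+27/5),.062))
E
```

```text
plate [[ 0.515  0.288  0.014]
 [ 0.624 -0.061  0.014]
 [ 0.532 -0.089  0.014]
 [ 0.424  0.259  0.014]] [0.52390185 0.09927028 0.014     ]
yaw y 107.36891035774278 0.3650078106494 0.09598621430315389
side [[ 0.425  0.256  0.014]
 [ 0.535 -0.1    0.014]
 [ 0.628 -0.062  0.014]]
blocks [[ 0.573 -0.053  0.103]
 [ 0.478  0.251  0.103]] [0.52523904 0.09918801 0.103     ]
107.33030645011839 0.3183579891456048
cface [0.528  0.1578 0.103 ]
cface [0.4826 0.1452 0.103 ]
cface side [0.4709 0.1806 0.103 ]
cface side [0.4939 0.142  0.103 ]
bar [ 0.5639 -0.0286  0.089 ]
bar [0.5128 0.1286 0.089 ]
tab [ 0.46322435 -0.27677575  0.07427223]
[ 0.46059242 -0.2805928   0.062     ] [ 0.46678724 -0.26600435  0.062     ]
```

Emit:
arm_command(deltas=[[[2.4,2.8,0,0,0,5.7],[2.4,2.8,0,0,0,5.7],[2.4,2.8,0,0,0,5.7],[2.4,2.8,0,0,0,5.7],[2.4,2.8,0,0,0,5.7],[2.4,2.8,0,0,0,5.7],[2.4,2.8,0,0,0,5.7],[2.4,2.8,0,0,0,5.7],[2.4,2.8,0,0,0,5.7],[2.4,2.8,0,0,0,5.7],[0,0,0,0,0,5.7],[0,0,0,0,0,5.7]]], gripper=-0.1)

```text
t: 1.1
tool_pos: [0.4597, -0.2765, 0.2181]
orientation: [-2.215, -2.226, -0.0]
force: [-0.5, -0.0, 0.5]
opening: 0.0423
gripper_force: 0.0
```

```bash
python3 - <<'E'
from h import *
s=monitor.read_state();c=cam('wrist');a=eyes.read_camera('wrist');cv2.imwrite('pics/w1.png',a);np.savez('w1.npz',K=c[0],R=c[1],t=c[2])
print(s['tool_pos'],s['orientation'],s['opening'],-c[1].T@c[2],c[1][2],proj(c,(.4625,-.279,.05)))
E
```

```text
[ 0.45969032 -0.2764787   0.2180973 ] [-2.21536489e+00 -2.22607215e+00 -1.34137826e-04] 0.04229450492684068 [ 0.45978671 -0.2002968   0.38242314] [ 0.00108678 -0.26860606 -0.9632495 ] [257.25007463 177.27981631]
```

View pics/w1.png

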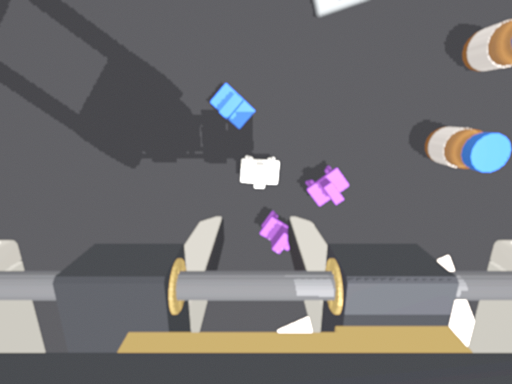

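The clip's crown is at (260,172) in the wrist view, with its long side along image x (world x). The purple look-alikes are at (328,187) and (275,232), the blue one at (232,105). I measure the clip's yaw and centre more exactly.

```bash
python3 - <<'E'
from h import *
a=cv2.imread('pics/w1.png');z=np.load('w1.npz');c=(z['K'],z['R'],z['t'])
h=a[140:205,225:300].astype(int); sat=h.max(2)-h.min(2); m=((h.min(2)>120)&(sat<40)).astype(np.uint8)
for r in range(8,58,3): print(r+140,''.join('#' if v else '.' for v in m[r]))
q=np.argwhere(m)[:,::-1]+[225,140]
print(q.min(0),q.max(0),q.mean(0),cv2.minAreaRect(q.astype(np.float32)))
cv2.imwrite('pics/w1c.png',cv2.resize(a[140:205,225:300],(600,520),interpolation=cv2.INTER_CUBIC))
E
```

```text
148 ...........................................................................
151 ...........................................................................
154 ...........................................................................
157 ...................##########..............########........................
160 ................#######################################....................
163 ...............#########################################...................
166 ...............#########################################...................
169 ...............########################################....................
172 ...............########################################....................
175 ..............#########################################....................
178 ..............#########################################....................
181 ..............########################################.....................
184 ..........................###########################......................
187 ............................#############..................................
190 ...........................................................................
193 ...........................................................................
196 ...........................................................................
[239 155] [280 189] [259.48243359 171.55441302] ((259.44805908203125, 172.2978973388672), (40.72743606567383, 33.733028411865234), 2.290609836578369)
```

View pics/w1c.png

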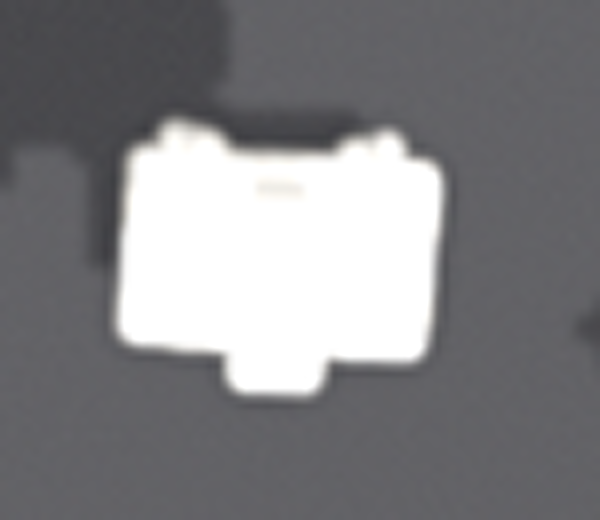

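```bash
python3 - <<'E'
from h import *
z=np.load('w1.npz');c=(z['K'],z['R'],z['t'])
f=lambda x,y:(225+x/8-.45,140+y/8-.45)
P=np.array([onz(c,f(*p),.034) for p in((128,146),(443,157),(427,362),(116,347))])
print(P.round(4),P.mean(0));e=P[1]-P[0]+P[2]-P[3];print(np.degrees(np.arctan2(e[1],e[0])),np.linalg.norm(e)/2, np.linalg.norm(P[0]+P[1]-P[2]-P[3])/2)
print('tab front top',onz(c,f(275,395),.062))
s=monitor.read_state();R=cv2.Rodrigues(s['orientation'])[0];print(R.round(4))
E
```

```text
[[ 0.441  -0.2572  0.034 ]
 [ 0.4916 -0.2587  0.034 ]
 [ 0.49   -0.2928  0.034 ]
 [ 0.4387 -0.2905  0.034 ]] [ 0.46532667 -0.27483638  0.034     ]
-2.1295872359669468 0.05093825009185936 0.03375158127704988
tab front top [ 0.46454618 -0.29070773  0.062     ]
[[-1.070e-02  9.999e-01 -9.000e-04]
 [ 9.999e-01  1.070e-02  6.000e-04]
 [ 6.000e-04 -9.000e-04 -1.000e+00]]
```

Emit:
arm_command(deltas=[[[0.5,0.1,-2,0,0,-2.8],[0,0,-3.5,0,0,0],[0,0,-3.5,0,0,0],[0,0,-3.5,0,0,0],[0,0,-2.5,0,0,0],[0,0,-1.5,0,0,0],[0,0,-1,0,0,0],[0,0,-0.6,0,0,0],[0,0,0,0,0,0]]])

```text
t: 1.9
tool_pos: [0.4629, -0.2776, 0.0366]
orientation: [-2.28, -2.159, 0.001]
force: [-0.4, -0.8, 0.2]
opening: 0.0419
gripper_force: 0.0
```

Emit:
arm_command(deltas=[[[0.2,0.1,-0.15,0,0,0],[0,0,0,0,0,0],[0,0,0,0,0,0],[0,0,0,0,0,0],[0,0,0,0,0,0],[0,0,0,0,0,0],[0,0,0,0,0,0]]], gripper=-1, squeeze=40)

```text
t: 2.48
tool_pos: [0.466, -0.2771, 0.0368]
orientation: [2.279, 2.161, 0.0]
force: [-0.1, 0.0, 3.9]
opening: 0.0113
gripper_force: 40.0
```

Emit:
arm_command(deltas=[[[0,0,1,0,0,0],[0,0,3,0,0,0],[0,0,3,0,0,0],[0,0,3,0,0,0],[0.9,3.3,3,0,0,2.9],[0.9,3.4,0,0,0,2.9],[0.9,3.4,0,0,0,2.9],[0.9,3.4,0,0,0,2.9],[0.9,3.4,0,0,0,2.9],[0.9,3.4,0,0,0,2.9],[0.9,3.4,0,0,0,3.0],[0,0,0,0,0,0]]])

```text
t: 3.48
tool_pos: [0.5286, -0.037, 0.1643]
orientation: [-1.851, -2.538, -0.004]
force: [0.0, 1.0, 0.2]
opening: 0.0115
gripper_force: 40.0
```

Emit:
arm_command(deltas=[[[0.4,3.2,0,0,0,0],[0.4,3.2,0,0,0,0],[0.3,3.1,0,0,0,0],[0,0,0,0,0,0],[0,0,0,0,0,0]]])

```text
t: 3.9
tool_pos: [0.5387, 0.0534, 0.164]
orientation: [1.857, 2.534, -0.0]
force: [0.2, -0.9, -0.7]
opening: 0.0116
gripper_force: 40.0
```

```bash
python3 - <<'E'
from h import *
s=monitor.read_state();c=cam('wrist');a=eyes.read_camera('wrist');cv2.imwrite('pics/w2.png',a);np.savez('w2.npz',K=c[0],R=c[1],t=c[2])
R=cv2.Rodrigues(s['orientation'])[0]
print(s['tool_pos'],R[:,1],s['opening'],s['force'],s['gripper_force'])
cv2.imwrite('pics/s2.png',eyes.read_camera('side'));cv2.imwrite('pics/t2.png',eyes.read_camera('top'))
E
```

```text
[0.53865251 0.05342311 0.16397242] [ 9.53683291e-01  3.00812501e-01 -1.36614643e-04] 0.01164863189517523 [ 0.21144825 -0.89651745 -0.71688343] 39.99998867511749
```

View pics/w2.png

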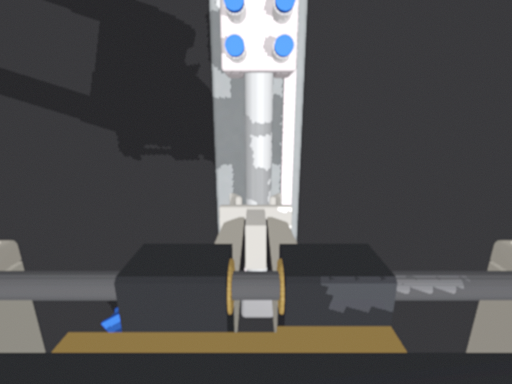

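The wrist view shows the clip held in the fingers, with the crown at (256,215). The bar runs up from (256,205) to the carrier's face at row ~71. The bar is almost aligned. I measure the axis offset.

```bash
python3 - <<'E'
from h import *
a=cv2.imread('pics/w2.png');z=np.load('w2.npz');c=(z['K'],z['R'],z['t'])
s=monitor.read_state();T=s['tool_pos'];R=cv2.Rodrigues(s['orientation'])[0]
g=cv2.cvtColor(a,cv2.COLOR_BGR2GRAY)
for r in(85,110,135,160,185,203): print(r,' '.join(map(str,g[r,238:290])))
# predicted: points on tool's plane x=0 (closing coordinate 0), along tool x-direction at z=.097(bar top)/.085
v=R[:,0]*np.sign(R[1,0])
for d in(.03,.06,.09,.12): print(d,[ (proj(c,np.r_[(T+v*d)[:2],zz]+R[:,1]*o)).round(1) for zz,o in((.085,0),(.085,-.012),(.085,.012))])
print('col 255 vertical', g[60:85,245:275].mean(1).round())
E
```

```text
85 145 145 144 143 144 142 150 170 189 201 210 217 224 231 237 239 240 242 246 251 254 255 254 254 254 251 247 243 240 238 234 229 221 210 198 196 199 199 200 200 200 201 197 182 164 189 238 255 255 255 255 255
110 147 146 145 145 145 143 145 164 186 200 208 216 222 230 236 239 240 242 246 251 254 255 255 255 254 252 246 242 240 237 232 227 218 203 177 151 145 144 145 146 146 146 144 143 167 223 255 255 255 255 255 255
135 146 145 145 144 145 143 146 151 159 167 174 185 204 217 218 212 203 198 196 198 211 227 232 225 212 201 199 212 229 232 223 208 198 187 162 146 145 146 147 146 145 145 144 157 206 251 255 255 255 255 255 255
160 143 144 145 145 144 145 144 147 157 166 172 175 178 182 190 209 231 241 246 250 254 254 255 255 255 249 244 242 239 235 229 221 206 182 155 146 145 146 145 145 143 142 146 181 234 255 255 255 255 255 255 255
185 145 146 145 146 144 144 142 144 154 164 171 174 178 183 188 189 188 188 189 191 191 191 193 193 193 188 184 182 179 180 178 169 164 176 193 198 198 198 199 199 196 186 187 230 255 255 255 255 255 255 255 255
203 224 220 212 190 159 144 143 151 169 188 200 210 217 225 232 235 237 235 224 202 190 189 189 190 189 187 183 181 178 175 182 195 207 217 222 223 216 199 175 166 171 173 186 220 252 255 255 255 255 255 255 255
0.03 [array([253.8, 166.9]), array([240.6, 166.9]), array([267.1, 167. ])]
0.06 [array([253.9, 133.2]), array([240.2, 133.1]), array([267.7, 133.2])]
0.09 [array([254. ,  97.1]), array([239.8,  97. ]), array([268.2,  97.1])]
0.12 [array([254.1,  58.3]), array([239.4,  58.3]), array([268.9,  58.4])]
col 255 vertical [254. 255. 255. 255. 255. 255. 255. 255. 255. 250. 222. 191. 194. 215.
 225. 226. 227. 228. 229. 229. 229. 229. 229. 229. 229.]
```

```bash
python3 - <<'E'
from h import *
a=cv2.imread('pics/w2.png');z=np.load('w2.npz');c=(z['K'],z['R'],z['t'])
s=monitor.read_state();T=s['tool_pos'];R=cv2.Rodrigues(s['orientation'])[0];v=R[:,0]*np.sign(R[1,0])
print('tcp',proj(c,T),'crown far edge c',[proj(c,T+v*.015+R[:,1]*o+[0,0,-.003]).round(1) for o in(-.024,0,.024)],'tabtop far',[proj(c,T+v*.014+R[:,1]*o+[0,0,.025]).round(1) for o in(-.006,0,.006)])
W=cv2.resize(a[195:275,205:307],(408,320),interpolation=cv2.INTER_CUBIC)
b=cv2.imread('pics/s2.png');cs=cam('side');p=proj(cs,T);print('side tcp',p);x,y=int(p[0])-45,int(p[1])-30
S=cv2.resize(b[y:y+80,x:x+95],(380,320),interpolation=cv2.INTER_CUBIC)
cv2.imwrite('pics/c3.png',np.hstack([W,S]))
E
```

```text
tcp [253.12933492 235.34092312] crown far edge c [array([216.4, 212.1]), array([253.2, 212.2]), array([290. , 212.4])] tabtop far [array([242. , 231.8]), array([252.8, 231.9]), array([263.7, 231.9])]
side tcp [247.20428445 162.7719499 ]
```

View pics/c3.png

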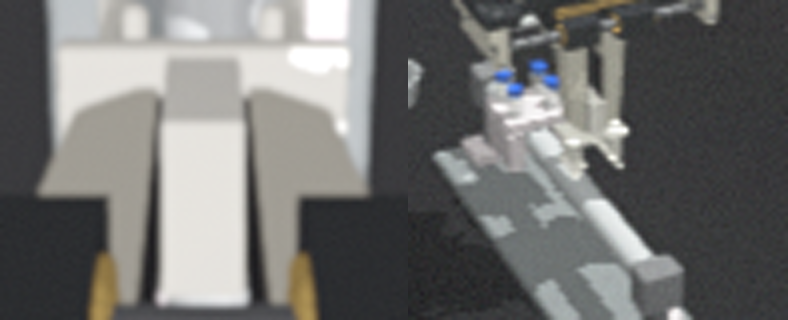

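Emit:
arm_command(deltas=[[[0.2,0.1,-1,0,0,0],[0,0,-1.3,0,0,0],[0,0,-1,0,0,0],[0,0,-0.4,0,0,0],[0,0,-0.2,0,0,0],[0,0,0,0,0,0]]])

```text
t: 4.55
tool_pos: [0.5401, 0.0533, 0.1234]
orientation: [-1.86, -2.53, 0.002]
force: [-0.9, -0.2, -0.6]
opening: 0.0117
gripper_force: 40.0
```

```bash
python3 - <<'E'
from h import *
z=np.load('w2.npz');c=(z['K'],z['R'],z['t']);T=np.array([.5387,.0534,.164]);v=np.array([-.3008,.9537,0])
P=onz(c,(258.5,70.5),.103);print('face ahead of w2 tcp',(P-T)@v,P)
s=monitor.read_state();print(s['tool_pos'],s['force'],s['wrist_torque'],s['opening'])
E
```

```text
face ahead of w2 tcp 0.10638767156328544 [0.5097277 0.1558146 0.103    ]
[0.54007221 0.0532545  0.12342127] [-0.85404562 -0.24932354 -0.62453605] [-0.04225455 -0.08138104  0.04135361] 0.01165262310242965
```

Emit:
arm_command(deltas=[[[0,0,-0.15,0,0,0],[0,0,-0.15,0,0,0],[0,0,-0.15,0,0,0],[0,0,-0.15,0,0,0],[0,0,-0.15,0,0,0],[0,0,0,0,0,0]]])

```text
t: 5.05
tool_pos: [0.541, 0.0535, 0.1173]
orientation: [1.86, 2.531, 0.001]
force: [0.5, -0.3, 3.1]
opening: 0.0115
gripper_force: 40.0
```

Emit:
arm_command(deltas=[[[0,0,-0.15,0,0,0],[0,0,-0.15,0,0,0],[0,0,-0.15,0,0,0],[0,0,-0.15,0,0,0],[0,0,0,0,0,0]]])

```text
t: 5.47
tool_pos: [0.5412, 0.0534, 0.1115]
orientation: [1.86, 2.531, 0.001]
force: [-1.3, -1.0, 7.2]
opening: 0.0116
gripper_force: 40.0
```

Emit:
arm_command(deltas=[[[0,0,-0.15,0,0,0],[0,0,-0.15,0,0,0],[0,0,0,0,0,0]]])

```text
t: 5.72
tool_pos: [0.5412, 0.0533, 0.1088]
orientation: [1.86, 2.53, 0.001]
force: [-2.2, -0.1, 8.5]
opening: 0.0117
gripper_force: 40.0
```

Emit:
arm_command(deltas=[[[0,0,-0.15,0,0,0],[0,0,-0.15,0,0,0],[0,0,0,0,0,0]]])

```text
t: 5.97
tool_pos: [0.5413, 0.0533, 0.1061]
orientation: [1.86, 2.53, 0.001]
force: [-2.7, -0.4, 11.1]
opening: 0.012
gripper_force: 40.0
```

Emit:
arm_command(deltas=[[[-0.1,0,-0.1,0,0,0],[0,0,-0.1,0,0,0],[0,0,0,0,0,0]]])

```text
t: 6.22
tool_pos: [0.5411, 0.0534, 0.1048]
orientation: [1.859, 2.529, 0.003]
force: [-1.9, -0.1, 12.2]
opening: 0.0118
gripper_force: 40.0
```

Emit:
arm_command(deltas=[[[0,0,-0.1,0,0,0],[0,0,0,0,0,0]]])

```text
t: 6.38
tool_pos: [0.5412, 0.0533, 0.1039]
orientation: [1.859, 2.529, 0.003]
force: [-2.1, 0.3, 12.3]
opening: 0.0116
gripper_force: 40.0
```

Emit:
arm_command(deltas=[[[0,0,-0.1,0,0,0],[0,0,0,0,0,0]]])

```text
t: 6.55
tool_pos: [0.5412, 0.0533, 0.103]
orientation: [1.859, 2.529, 0.003]
force: [-2.7, -0.6, 13.2]
opening: 0.0117
gripper_force: 40.0
```

Emit:
arm_command(deltas=[[[0,0,-0.1,0,0,0],[0,0,0,0,0,0]]])

```text
t: 6.72
tool_pos: [0.5412, 0.0533, 0.1021]
orientation: [1.859, 2.529, 0.003]
force: [-2.9, -1.4, 13.4]
opening: 0.0116
gripper_force: 40.0
```

Emit:
arm_command(deltas=[[[0,0,-0.1,0,0,0],[0,0,0,0,0,0]]])

```text
t: 6.88
tool_pos: [0.5412, 0.0533, 0.1012]
orientation: [1.859, 2.529, 0.003]
force: [-4.1, -0.8, 14.3]
opening: 0.0121
gripper_force: 40.0
```

Emit:
arm_command(deltas=[[[0,0,-0.1,0,0,0],[0,0,0,0,0,0]]])

```text
t: 7.05
tool_pos: [0.5412, 0.0533, 0.1002]
orientation: [1.859, 2.529, 0.003]
force: [-3.0, -1.4, 15.2]
opening: 0.0116
gripper_force: 40.0
```

Emit:
arm_command(deltas=[[[0,0,-0.07,0,0,0],[0,0,0,0,0,0]]])

```text
t: 7.22
tool_pos: [0.5412, 0.0533, 0.0996]
orientation: [1.859, 2.529, 0.003]
force: [-3.0, -0.9, 14.9]
opening: 0.0118
gripper_force: 40.0
```

Emit:
arm_command(deltas=[[[0,0,-0.07,0,0,0],[0,0,0,0,0,0]]])

```text
t: 7.38
tool_pos: [0.5413, 0.0532, 0.0989]
orientation: [1.859, 2.529, 0.003]
force: [-3.0, -1.2, 14.4]
opening: 0.0115
gripper_force: 40.0
```

Emit:
arm_command(deltas=[[[0,0,-0.07,0,0,0],[0,0,0,0,0,0]]])

```text
t: 7.55
tool_pos: [0.5411, 0.0533, 0.0974]
orientation: [1.859, 2.529, 0.002]
force: [0.4, -1.4, 6.4]
opening: 0.012
gripper_force: 40.0
```

Emit:
arm_command(deltas=[[[0,0,-0.05,0,0,0],[0,0,0,0,0,0]]])

```text
t: 7.72
tool_pos: [0.541, 0.0533, 0.0968]
orientation: [1.859, 2.529, 0.002]
force: [-0.5, -0.5, 8.6]
opening: 0.012
gripper_force: 40.0
```

Snapped: the push fell from 15 N to 6.4 N. I ease the bar back up to rest.

Emit:
arm_command(deltas=[[[0,0,0.25,0,0,0],[0,0,0.25,0,0,0],[0,0,0.2,0,0,0],[0,0,0.1,0,0,0],[0,0,0,0,0,0],[0,0,0,0,0,0]]])

```text
t: 8.22
tool_pos: [0.5407, 0.0534, 0.1038]
orientation: [1.86, 2.53, 0.002]
force: [5.9, -0.6, 2.1]
opening: 0.0117
gripper_force: 40.0
```

Emit:
arm_command(deltas=[[[0.1,0,0.1,0,0,0],[0,0,0,0,0,0],[0,0,0,0,0,0]]])

```text
t: 8.47
tool_pos: [0.5409, 0.0535, 0.1044]
orientation: [-1.861, -2.531, -0.0]
force: [4.4, -0.5, 1.1]
opening: 0.0116
gripper_force: 40.0
```

Emit:
arm_command(deltas=[[[0.15,0.05,0.05,0,0,0],[0,0,0,0,0,0],[0,0,0,0,0,0]]], squeeze=20)

```text
t: 8.72
tool_pos: [0.5411, 0.0537, 0.1042]
orientation: [-1.86, -2.53, 0.003]
force: [-1.9, -2.3, 0.7]
opening: 0.0118
gripper_force: 20.0
```

Emit:
arm_command(deltas=[[[-0.15,0.48,0,0,0,0],[-0.15,0.48,0,0,0,0],[-0.15,0.48,0,0,0,0],[-0.15,0.48,0,0,0,0],[0,0,0,0,0,0]]])

```text
t: 9.13
tool_pos: [0.5348, 0.0744, 0.1043]
orientation: [-1.858, -2.53, 0.002]
force: [-5.2, 0.0, 1.8]
opening: 0.0118
gripper_force: 20.0
```

Emit:
arm_command(deltas=[[[-0.22,0.46,0,0,0,0],[-0.15,0.48,0,0,0,0],[-0.15,0.48,0,0,0,0],[-0.15,0.48,0,0,0,0],[-0.15,0.48,0,0,0,0],[-0.15,0.48,0,0,0,0],[0,0,0,0,0,0]]])

```text
t: 9.72
tool_pos: [0.5257, 0.103, 0.1048]
orientation: [-1.859, -2.531, 0.0]
force: [-5.4, 1.6, 1.7]
opening: 0.012
gripper_force: 20.0
```

```bash
python3 - <<'E'
from h import *
s=monitor.read_state();T=s['tool_pos'];R=cv2.Rodrigues(s['orientation'])[0];v=R[:,0]*np.sign(R[1,0]);print(T,v,s['force'],s['force']@v)
c=cam('wrist');a=eyes.read_camera('wrist');np.savez('w3.npz',K=c[0],R=c[1],t=c[2]);cv2.imwrite('pics/w3.png',a)
cv2.imwrite('pics/c4.png',cv2.resize(a[110:250,190:320],(520,560),interpolation=cv2.INTER_CUBIC))
print('clip face now',proj(c,T+v*.015-[0,0,.003]),'TCP',proj(c,T))
E
```

```text
[0.52573341 0.10303383 0.10475641] [-0.29902591  0.95424433  0.00112891] [-5.37804205  1.56037196  1.73521261] 3.0991088682794596
clip face now [254.03224549 209.41099391] TCP [254.025028   232.61212161]
```

View pics/c4.png

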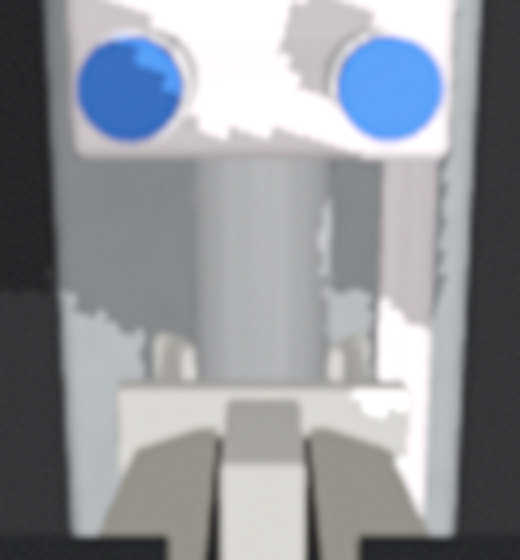

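The clip sits on the bar: crown edge at crop row 384, carrier face at crop row 157, with bare bar between. I compute the gap.

```bash
python3 - <<'E'
from h import *
z=np.load('w3.npz');c=(z['K'],z['R'],z['t'])
f=lambda x,y:(190+x/4-.4,110+y/4-.4)
v=np.array([-.299,.954,0])
for za,zb in((.103,.103),(.101,.102)):
    print((onz(c,f(265,157),za)-onz(c,f(265,384),zb))@v)
p,q=onz(c,f(265,384),.103)@v, np.array([.52573341,.10303383,.1])@v;print('clip front from tcp',p-q)
print(monitor.read_state()['t'])
E
```

```text
0.0363539504747881
0.036442956926960667
clip front from tcp 0.018039561633850343
9.7667
```

Emit:
arm_command(deltas=[[[-0.28,0.44,0,0,0,0],[-0.15,0.48,0,0,0,0],[-0.15,0.48,0,0,0,0],[-0.15,0.48,0,0,0,0],[-0.15,0.48,0,0,0,0],[-0.09,0.29,0,0,0,0],[-0.03,0.1,0,0,0,0],[0,0,0,0,0,0]]])

```text
t: 10.43
tool_pos: [0.5168, 0.13, 0.1052]
orientation: [1.86, 2.532, 0.002]
force: [2.3, 0.8, -2.0]
opening: 0.0118
gripper_force: 20.0
```

Emit:
arm_command(deltas=[[[-0.03,0.1,0,0,0,0],[-0.03,0.1,0,0,0,0],[0,0,0,0,0,0]]])

```text
t: 10.68
tool_pos: [0.5163, 0.1313, 0.1052]
orientation: [1.861, 2.531, 0.001]
force: [3.8, 0.7, -1.6]
opening: 0.0123
gripper_force: 20.0
```

Emit:
arm_command(deltas=[[[0.02,0.11,-0.05,0,0,0],[-0.03,0.1,0,0,0,0],[-0.03,0.1,0,0,0,0],[0,0,0,0,0,0]]])

```text
t: 11.02
tool_pos: [0.5155, 0.1344, 0.1047]
orientation: [-1.861, -2.531, 0.0]
force: [-0.1, -1.4, 1.8]
opening: 0.0118
gripper_force: 20.0
```

```bash
python3 - <<'E'
from h import *
s=monitor.read_state();T=s['tool_pos'];v=np.array([-.299,.954,0]);print(T,s['force'],s['force']@v)
c=cam('wrist');a=eyes.read_camera('wrist');cv2.imwrite('pics/w4.png',a)
g=cv2.cvtColor(a,cv2.COLOR_BGR2GRAY);print(g[180:222,252:262].mean(1).round().astype(int),g[180:222,226:234].mean(1).round().astype(int))
cv2.imwrite('pics/c5.png',cv2.resize(a[150:240,195:315],(720,540),interpolation=cv2.INTER_CUBIC))
E
```

```text
[0.51551871 0.13437523 0.10466441] [-0.14598659 -1.42013129  1.83238571] -1.3111552600651666
[212 212 212 213 214 215 215 216 217 216 215 215 216 215 215 215 217 217
 217 214 207 196 193 196 194 188 194 214 227 218 195 182 181 182 182 182
 182 183 183 183 183 183] [196 210 215 192 147 117 108 108 111 113 115 115 114 114 114 114 114 114
 114 114 114 114 113 114 115 121 139 177 214 232 237 237 237 236 236 237
 237 236 232 219 198 179]
```

View pics/c5.png

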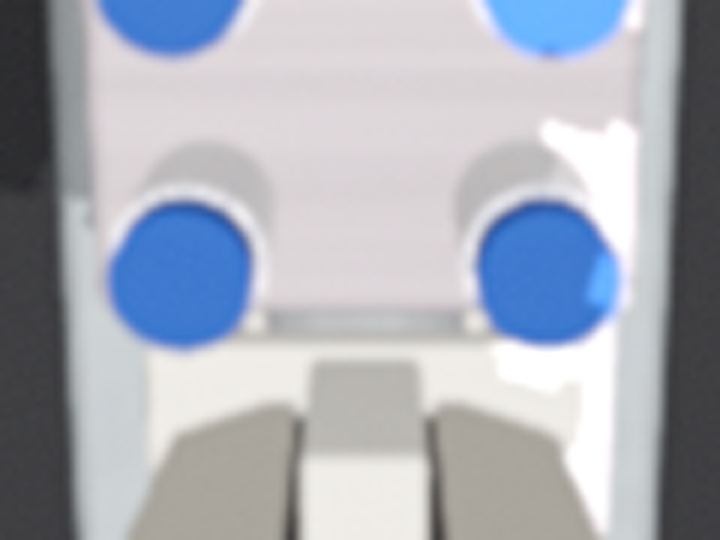

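The gap is now about 3.4 mm (carrier edge at crop row 307, crown edge at row 337).

Emit:
arm_command(deltas=[[[-0.03,0.1,0,0,0,0],[-0.03,0.1,0,0,0,0],[0,0,0,0,0,0]]])

```text
t: 11.32
tool_pos: [0.5149, 0.1365, 0.1045]
orientation: [-1.861, -2.531, -0.0]
force: [0.4, -1.3, 0.9]
opening: 0.0121
gripper_force: 20.0
```

Emit:
arm_command(deltas=[[[-0.02,0.05,0,0,0,0],[0,0,0,0,0,0]]])

```text
t: 11.48
tool_pos: [0.5147, 0.1369, 0.1045]
orientation: [-1.861, -2.531, 0.0]
force: [-0.1, -1.4, 1.4]
opening: 0.0117
gripper_force: 20.0
```

Emit:
arm_command(deltas=[[[-0.01,0.05,0,0,0,0],[0,0,0,0,0,0]]])

```text
t: 11.65
tool_pos: [0.5146, 0.1374, 0.1045]
orientation: [-1.861, -2.531, 0.0]
force: [-0.4, -1.5, 1.6]
opening: 0.0115
gripper_force: 20.0
```

Emit:
arm_command(deltas=[[[-0.01,0.03,0,0,0,0],[0,0,0,0,0,0]]])

```text
t: 11.82
tool_pos: [0.5145, 0.1377, 0.1045]
orientation: [-1.861, -2.531, 0.0]
force: [1.0, -2.0, 1.9]
opening: 0.0119
gripper_force: 20.0
```

Emit:
arm_command(deltas=[[[-0.01,0.03,0,0,0,0],[0,0,0,0,0,0]]])

```text
t: 11.98
tool_pos: [0.5144, 0.138, 0.1045]
orientation: [-1.861, -2.531, 0.0]
force: [-0.8, -1.8, 1.7]
opening: 0.0121
gripper_force: 20.0
```

Emit:
arm_command(deltas=[[[-0.01,0.03,0,0,0,0],[0,0,0,0,0,0]]])

```text
t: 12.15
tool_pos: [0.5144, 0.1383, 0.1045]
orientation: [-1.861, -2.531, 0.0]
force: [0.2, -1.4, 2.3]
opening: 0.0119
gripper_force: 20.0
```

Emit:
arm_command(deltas=[[[-0.01,0.03,0,0,0,0],[0,0,0,0,0,0]]])

```text
t: 12.32
tool_pos: [0.5142, 0.1386, 0.1045]
orientation: [-1.861, -2.531, 0.0]
force: [0.5, -2.9, 2.1]
opening: 0.0118
gripper_force: 20.0
```

Emit:
arm_command(deltas=[[[-0.01,0.03,0,0,0,0],[0,0,0,0,0,0]]])

```text
t: 12.48
tool_pos: [0.5142, 0.1389, 0.1045]
orientation: [-1.861, -2.531, 0.0]
force: [-0.6, -2.6, 2.0]
opening: 0.0122
gripper_force: 20.0
```

```bash
python3 - <<'E'
from h import *
s=monitor.read_state();print(s['tool_pos'],s['force'])
c=cam('wrist');a=eyes.read_camera('wrist');cv2.imwrite('pics/w5.png',a)
cv2.imwrite('pics/c6.png',cv2.resize(a[170:230,205:305],(800,480),interpolation=cv2.INTER_CUBIC))
g=cv2.cvtColor(a,cv2.COLOR_BGR2GRAY);print(g[185:222,250:262].mean(1).round().astype(int))
E
```

```text
[0.51415068 0.13887272 0.10450313] [-0.5945192  -2.55260841  2.02288575]
[214 214 213 213 213 214 215 216 216 216 217 217 216 215 216 216 216 216
 217 218 218 216 211 204 196 187 183 183 183 183 183 183 184 184 184 184
 184]
```

View pics/c6.png

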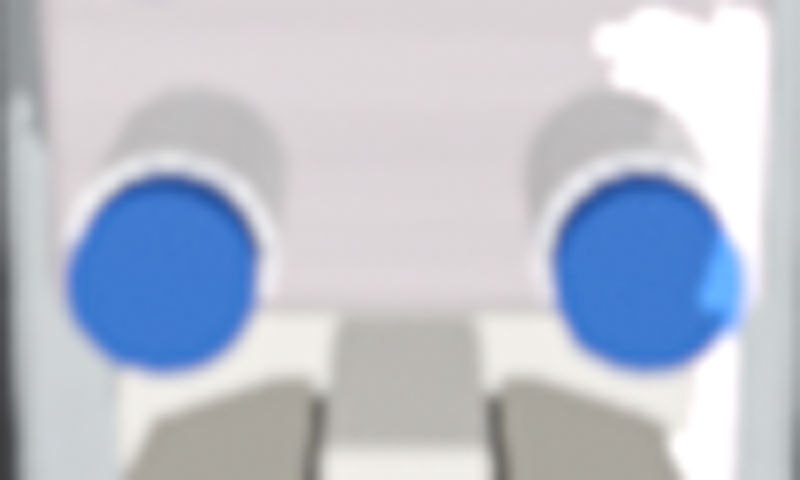

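```bash
python3 - <<'E'
from h import *
c=cam('wrist');v=np.array([-.299,.954,0]);T5=np.array([.51415,.13887,.1045])
c0=np.load('w3.npz');c3=(c0['K'],c0['R'],c0['t']);C5=-c[1].T@c[2];C3=-c3[1].T@c3[2];print('cam shift w3-5',(C5-C3)@v)
def caps(n):
    h=cv2.cvtColor(cv2.imread(n),cv2.COLOR_BGR2HSV);m=cv2.inRange(h,(100,120,80),(125,255,255))
    k,l,s,q=cv2.connectedComponentsWithStats(m);return [q[i] for i in range(1,k) if s[i,4]>300]
T3=np.array([.52573,.10303,0]);T4=np.array([.51552,.13438,0])
for n,T in(('pics/w3.png',T3),('pics/w4.png',T4),('pics/w5.png',T5)):
    o=(T-T5)*[1,1,0]; cc=(c[0],c[1],c[2]-c[1]@o)
    for p in caps(n): 
        if 150<p[0]<350: print(n,p.round(1),onz(cc,p,.136).round(4),onz(cc,p,.136)@v)
E
```

```text
cam shift w3-5 0.03782246742673463
pics/w3.png [220.   74.9] [0.4838 0.1864 0.136 ] 0.03320118806025716
pics/w3.png [288.5  74.8] [0.5133 0.1957 0.136 ] 0.03322486572673115
pics/w3.png [221.9 131.7] [0.4913 0.1624 0.136 ] 0.007991729272655592
pics/w3.png [287.  131.5] [0.5209 0.1717 0.136 ] 0.008093752027528076
pics/w4.png [223.  146.1] [0.4835 0.1873 0.136 ] 0.03412291949181784
pics/w4.png [287. 146.] [0.513  0.1966 0.136 ] 0.03417531343586404
pics/w4.png [224.8 195.5] [0.4911 0.1635 0.136 ] 0.00916733247678138
pics/w4.png [285.5 195.3] [0.5204 0.1728 0.136 ] 0.009260789589142202
pics/w5.png [286.7 155.3] [0.513  0.1968 0.136 ] 0.03436776910635333
pics/w5.png [223.4 155.4] [0.4835 0.1875 0.136 ] 0.03431037245700824
pics/w5.png [225.  203.9] [0.491  0.1637 0.136 ] 0.009353167766586616
pics/w5.png [285.3 203.8] [0.5204 0.173  0.136 ] 0.009406455811128854
```

Emit:
arm_command(deltas=[[[-0.01,0.03,0,0,0,0],[0,0,0,0,0,0]]])

```text
t: 12.7
tool_pos: [0.5141, 0.1392, 0.1045]
orientation: [-1.861, -2.531, 0.0]
force: [0.0, -1.5, 2.1]
opening: 0.0118
gripper_force: 20.0
```

Emit:
arm_command(deltas=[[[-0.01,0.03,0,0,0,0],[0,0,0,0,0,0]]])

```text
t: 12.87
tool_pos: [0.514, 0.1395, 0.1045]
orientation: [1.861, 2.531, -0.0]
force: [0.4, -2.9, 2.1]
opening: 0.0116
gripper_force: 20.0
```

Emit:
arm_command(deltas=[[[-0.01,0.03,0,0,0,0],[0,0,0,0,0,0]]])

```text
t: 13.03
tool_pos: [0.514, 0.1395, 0.1045]
orientation: [1.861, 2.531, -0.0]
force: [0.0, -3.9, 1.9]
opening: 0.0118
gripper_force: 20.0
```

Emit:
arm_command(deltas=[[[-0.01,0.03,0,0,0,0],[0,0,0,0,0,0]]])

```text
t: 13.2
tool_pos: [0.514, 0.1395, 0.1046]
orientation: [1.86, 2.53, -0.001]
force: [1.4, -4.7, 0.7]
opening: 0.0118
gripper_force: 20.0
```

```bash
python3 - <<'E'
from h import *
c=cam('wrist');v=np.array([-.299,.954,0]);s=monitor.read_state();T=s['tool_pos']
print(T,s['force'],s['force']@v)
F=[]
for i in range(3):
    a=eyes.read_camera('wrist');F.append(monitor.read_state()['force']@v)
cv2.imwrite('pics/w6.png',a);print(F)
h=cv2.cvtColor(a,cv2.COLOR_BGR2HSV);m=cv2.inRange(h,(100,120,80),(125,255,255))
k,l,st,q=cv2.connectedComponentsWithStats(m)
for i in range(1,k):
    if st[i,4]>300 and 150<q[i][0]<350: print(q[i].round(1),onz(c,q[i],.136)@v)
g=cv2.cvtColor(a,cv2.COLOR_BGR2GRAY);print(g[200:216,250:262].mean(1).round())
E
```

```text
[0.51398042 0.13953464 0.10456796] [ 1.356328   -4.71112327  0.66426695] -4.899953673277021
[np.float64(-6.149716669134295), np.float64(-5.146069798941946), np.float64(-5.25511899322815)]
[223.3 156.8] 0.03436969676189184
[286.7 156.7] 0.0343944624459534
[225.  205.1] 0.00939786682882238
[285.2 205. ] 0.00946814212453298
[216. 216. 216. 216. 217. 219. 218. 216. 210. 198. 187. 183. 183. 183.
 184. 184.]
```

Contact found: the tool stopped and the push is about 5 N, under the carrier's 7 N, with the carrier unmoved. I relax the push, release and lift straight up.

Emit:
arm_command(deltas=[[[0.01,-0.04,0,0,0,0],[0,0,0,0,0,0]]])

```text
t: 13.52
tool_pos: [0.5139, 0.1395, 0.1045]
orientation: [1.861, 2.531, -0.0]
force: [0.8, -4.4, 1.3]
opening: 0.0121
gripper_force: 20.0
```

Emit:
arm_command(deltas=[[[0,0,0,0,0,0],[0,0,0,0,0,0],[0,0,0,0,0,0],[0,0,0,0,0,0],[0,0,0,0,0,0]]], gripper=-0.35)

```text
t: 13.93
tool_pos: [0.5137, 0.1399, 0.1044]
orientation: [-1.86, -2.531, -0.0]
force: [-0.4, -1.0, 0.6]
opening: 0.0301
gripper_force: 0.0
```

Emit:
arm_command(deltas=[[[0,0,0.3,0,0,0],[0,0,1,0,0,0],[0,0,2,0,0,0],[0,0,3,0,0,0],[0,0,3,0,0,0],[0,0,3,0,0,0],[0,-3,0,0,0,0],[0,-3,0,0,0,0],[0,-3,0,0,0,0],[0,0,0,0,0,0]]])

```text
t: 14.77
tool_pos: [0.5142, 0.0455, 0.2289]
orientation: [1.863, 2.527, -0.001]
force: [0.6, -0.2, 0.5]
opening: 0.03
gripper_force: 0.0
```

```bash
python3 - <<'E'
from h import *
print(monitor.read_state()['tool_pos'],monitor.read_state()['t'])
a=eyes.read_camera('wrist');b=eyes.read_camera('side')
cv2.imwrite('pics/f.png',np.hstack([cv2.resize(a,(480,360)),cv2.resize(b[130:240,190:290],(320,352)) if 0 else cv2.resize(b[130:250,190:290],(300,360))]))
E
```

```text
[0.51418645 0.04550357 0.2289043 ] 14.7667
```

View pics/f.png

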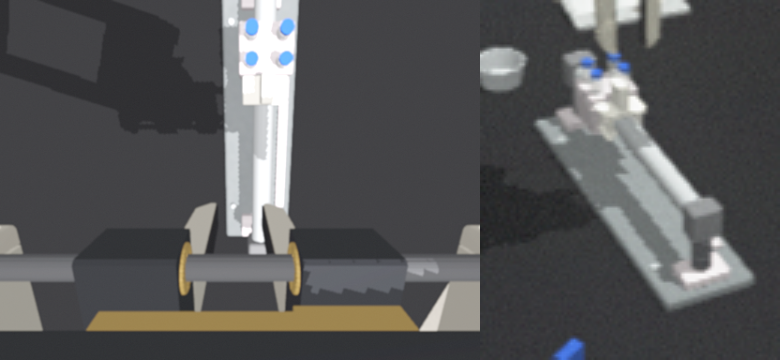

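The clip is home on the bar against the carrier, at (262,90) in the wrist view, tab up, and the robot is clear. I hand in.

```bash
python3 -c "
from h import *
print(ticket.close_job())"
```

```text
the job is handed in; nothing more can be done
None
```

The white clip snapped onto the bar (peak push about 15 N), was slid until it touched the carrier with no measurable carrier movement, and was released tab up; I handed the job in at about 15 s and got no verdict back, and I viewed 12 pictures, two over the limit of 10.

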